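# Weigh out base moulds on a spring scale

### The arm

A 6-joint arm with a two-finger parallel gripper is mounted at the origin on a cart in front of the work surface, level with it; the furniture and walls round the work are solid. World frame = base frame: x ahead of the robot, y to its left, z up, the work surface at z = 0. Lengths are in mm, angles in rad, forces in N, time in s.
With the tool pointing down it reaches from about 350 to 975 mm from the base axis. Payload 7.1 kg.
Tool frame: the origin (TCP) lies at the very end of the fingers, on their centre line; the grasp point (between the pads) lies 19 mm behind it (ctrl.tcp_to_grasp is the distance from the TCP to the grasp point, in mm); z points along the fingers, x is the direction in which the jaws open and shut, and the axes are right-handed (so a half turn about z gives the same grasp; the last joint's range is limited). The gripper opens to 88 mm and grips with 3 to 60 N. Pads are 20 mm wide; open, the fingers measure 115 mm over their backs; the gripper's body (75 mm by 178 mm) begins 61 mm behind the grasp point.
Start: joints at [-1.238, 0.423, 1.63, -0, 1.089, -0.019], TCP at [215.384, -586.698, 222.675] pointing down, gripper open.
Joint ranges: [-3, 3], [-0.9, 2.11], [0.09, 2.58], [-1.31, 4.45], [0.11, 2.69], [-2.54, 2.54]. Speed limits (rad/s): [2.39, 2.39, 3.01, 3.14, 3.14, 3.14].

### API

Orientations are given as a rotation vector (axis times angle).
In Python, from workcell import get_obs, viewer, ctrl, masks_of gives the robot as it stands. The module is installed in compiled form; this text tells all that it offers.
- The arm moves only by the shell command python3 -m inch 'ROWS'. ROWS is JSON, a list of rows, each an object of numbers: "tx", "ty", "tz": the shift along the tool's x, y, z in cm; "ax", "ay", "az": the turn, a rotation vector about the tool's x, y, z in degrees; "jaw": the opening, from 0 (shut) to 1 (fully open). In form: [{"tx": .., "ty": .., "tz": .., "ax": .., "ay": .., "az": .., "jaw": ..}, ...]. A call has 1 to 12 rows; each row shifts and turns the commanded pose from where the row before left it, along the tool's axes as they then stand; what a row does not reach is not made up. A row lasts 1/8 s, in which the tool goes at most 62.5 mm and 10.7 degrees, less where a joint would pass 70% of its speed; a pose out of reach is approached as far as the arm can. A call is refused whole if a number of a shift passes 6.25 or a number of a turn 10.7, either way. A call with a gripper value outside its range is refused whole. The fingers move at their own pace and stop on an object; the grip force is fixed at half the most. Time passes only in rows, so rows that do not move let the fingers close. It gives the time, the measured TCP pose, the force and the opening at its end, in the units of the state.
- get_obs(): the state, without advancing time (a new reading comes with each control period).
- viewer.get_image(name): name is "scene" or "top"; returns (picture, depth): 400x640x3 uint8, red, green, blue; 400x640 float32, mm along the optical axis (not along the pixel's ray), 0 where there is no reading.
- viewer.get_calibration(name): a dict with "fx", "fy", "cx", "cy" (pixels), "rvec" (rotation vector, rad) and "tvec" (3), from world to camera coordinates, as OpenCV has them. Camera axes: x right, y down, z forward; pixel columns grow to the right and rows downward; lengths in mm; the calibration is good to about 2 mm. A picture is of the moment at which its call begins. get_calibration takes no time and is no camera call.
- ctrl.close_job(): hands the job in, once; it reports no verdict.
Trained networks look in the newest picture that a camera, given by its name, has taken for a name from the list of things; names that differ only in an ending like _2 or _b are one class to them, and where a whole thing is asked for, a point or a joint stands for the part that bears it (a point fixed in the world has none). Each returns a list of dicts, best first, with "score" (0 to 1); they miss things now and then, are a little off and sometimes report something else, mostly with a low value. They report only what shows in the picture. A call takes as long as a camera call. They do not tell look-alikes from the thing itself.
- masks_of(camera, thing): "pixels" (400x640 bool, what is visible of it) and "location" ([column, row] in pixels, amid what is visible of it).
The state is a dict: "t": time; "qpos": joint angles; "qvel": joint speeds; "joint_torque": joint torques, N m; "ee_pos": TCP position; "orientation": TCP orientation; "ft_force": force on the tool from outside, world axes, zero at the start; "moment": the same for the moment, N m; "width": finger opening in mm.
Only numpy, scipy, OpenCV 4.12 (cv2) and the standard library are available. Lean on these libraries where they do the work, as an engineer would, in place of code of your own. Each camera call takes 0.05 s, during which the arm holds its last target. There are 200 camera calls.

### The job

Weigh out one batch of the small steel moulds: lay them one at a time, flat lengthwise in a row on the floor of the spring scale's trough, until the red pointer comes to rest inside the green band, and leave the rest of the moulds standing on the bench or in their rack. A mould fits the trough only lengthwise and only with the gripper at its ends, while the rack frees only its long sides, so set a mould from the rack down on the bench and take it again by its ends. Set the moulds down gently, without dropping them, and do not shift the other things on the bench.

Things in the scene. Friction and masses are not known exactly. Their poses are not given: they have to be found in the camera images.
- scale: spring scale, fixed: grey base plate 100 x 270 x 14 mm (170 mm to +y, 100 mm to -y of the origin), on it the trough-shaped pan and at the +y end, 145 mm from the origin, a white gauge post 30 mm wide, its top 124 mm above the bench. Origin on the bench under the pan's centre; y along the trough, -x the front. To its right stands a tall covered machine, behind it a microscope: keep clear
- pan_floor (a point): centre of the floor of the steel pan, a straight trough along its y axis: floor 200 mm long, 38 mm wide between two 3 mm side walls that rise 25 mm above the floor, open at both ends. The floor is 100 mm above the bench when empty. Three moulds fit in a row at 70 mm spacing, lengthwise
- pan_pointer (a point): red pointer fixed to the pan, 3 mm thick, in front of the gauge post; this point is its middle, 1.5 mm below the pan floor's level; it sinks with the pan
- pan (a joint): how far the pan has sunk (m): 0 = empty, at its upper stop, 0.042 = lower stop. Sprung: the first mould sinks it about 8 mm and each further mould about 10 mm (up to 10 % more or less); it settles in about 1 s
- green_band: green clip on the front of the white gauge post, the target band: 34 mm wide, 14 mm high; origin at its middle, z up. Its height on the post differs from run to run; two or three moulds bring the pointer into it
- mould_rack: blue rack, fixed: plate 44 x 150 x 6 mm with four cross walls, 3 mm thick, 24 mm wide in x, tops 21 mm above the bench: three bays in a row along y (pitch 49 mm), open to +x and -x. Origin on the bench under its centre. A mould lies along y in each, its underside 6 mm up. Between rack and scale the bench is free, for example at x = 0.42, y = 0.22; its front edge is at x = 0.38
- mould_a: stainless base mould, an open steel dish 31 x 43 x 12 mm, about 25 g; origin at the centre of its underside, z up, y along its 43 mm length. Its upper half (6 to 12 mm above the underside) has nearly upright faces, 30 to 31 mm apart across x and 42 to 43 mm apart across y, where it can be gripped; below that it tapers to a 22 x 28 mm foot. Stands at the start in the rack, where end walls leave only its two long sides free to grip.
- mould_b: stainless base mould, an open steel dish 31 x 43 x 12 mm, about 25 g; origin at the centre of its underside, z up, y along its 43 mm length. Its upper half (6 to 12 mm above the underside) has nearly upright faces, 30 to 31 mm apart across x and 42 to 43 mm apart across y, where it can be gripped; below that it tapers to a 22 x 28 mm foot. Stands at the start in the rack, where end walls leave only its two long sides free to grip.
- mould_c: stainless base mould, an open steel dish 31 x 43 x 12 mm, about 25 g; origin at the centre of its underside, z up, y along its 43 mm length. Its upper half (6 to 12 mm above the underside) has nearly upright faces, 30 to 31 mm apart across x and 42 to 43 mm apart across y, where it can be gripped; below that it tapers to a 22 x 28 mm foot. Stands at the start in the rack, where end walls leave only its two long sides free to grip.
- mould_d: stainless base mould, an open steel dish 31 x 43 x 12 mm, about 25 g; origin at the centre of its underside, z up, y along its 43 mm length. Its upper half (6 to 12 mm above the underside) has nearly upright faces, 30 to 31 mm apart across x and 42 to 43 mm apart across y, where it can be gripped; below that it tapers to a 22 x 28 mm foot. Stands alone on the bench at the start, free on all sides.
- timer: bystander: red timer, 78 x 62 x 17 mm, origin under its centre
- label_roll: bystander: white roll of labels, 62 mm across, 26 mm high, origin under its centre
- forceps: bystander: steel forceps, 15 x 127 x 9 mm, origin under their centre, long axis y
- red_pen: bystander: red and white pen, 17 x 135 x 16 mm, origin under its centre, long axis y
- wax_block: bystander: green cassette with a wax block, 29 x 40 x 12 mm, origin under its centre
Not all that is in view belongs to the job. What is shaped like the mould_b but turquoise is not meant.

How it is judged:
By the outcome, as a careful person would: the job done as asked, in the order asked, and still so for the second after the job is handed in, with the robot touching nothing.
It also fails if it takes over 72 s, if anything falls off the work surface, if the arm or the gripper's body presses on something with over 40 N, if the wrist force passes 120 N, or if a joint passes its speed limit or range.

## Working session

There is one attempt and no reset: what is moved stays moved. The work goes in short steps, Python scripts to look and compute and a shell command to move; the robot and the scene stay as the last step left them, time stands still between calls to the robot, and variables do not carry over. Pictures are saved under pics/ and viewed, about 8 in all and at most 12, crops included, and the job is handed in when it is done.

```bash
mkdir -p pics
cat > h.py <<'E'
import numpy as np, cv2
from workcell import get_obs, viewer, ctrl, masks_of
def img(c,name=None,crop=None,s=1):
    p,d=viewer.get_image(c)
    if name:
        q=p if crop is None else p[crop[1]:crop[3],crop[0]:crop[2]]
        cv2.imwrite('pics/'+name,cv2.resize(q[:,:,::-1],None,fx=s,fy=s,interpolation=cv2.INTER_CUBIC))
    return p,d
def cal(c):
    k=viewer.get_calibration(c); R=cv2.Rodrigues(np.array(k['rvec'],float))[0]
    return k,R,np.array(k['tvec'],float).ravel()
def unproj(c,u,v,d):
    k,R,t=cal(c); u,v,d=map(lambda a:np.asarray(a,float),(u,v,d))
    P=np.stack([(u-k['cx'])/k['fx']*d,(v-k['cy'])/k['fy']*d,d],-1)
    return (P-t)@R
def onplane(c,u,v,z):
    k,R,t=cal(c); r=np.array([(u-k['cx'])/k['fx'],(v-k['cy'])/k['fy'],1])@R; o=-t@R
    return o+r*(z-o[2])/r[2]
def proj(c,X):
    k,R,t=cal(c); q=R@np.asarray(X,float)+t
    return k['fx']*q[0]/q[2]+k['cx'],k['fy']*q[1]/q[2]+k['cy']
def pts(c,m,d):
    v,u=np.nonzero(m&(d>0)); return unproj(c,u,v,d[v,u])
E
python3 - <<'E'
from h import *
np.set_printoptions(precision=1,suppress=True)
for c in('scene','top'):
    p,d=img(c,c+'0.png'); k,R,t=cal(c); print(c,'cam at',-t@R,k['fx'])
    for th in('mould_a','mould_rack','scale','pan_floor','pan_pointer','green_band','timer','label_roll','forceps','red_pen','wax_block'):
        for m in masks_of(c,th):
            if m['score']<.3: continue
            P=pts(c,m['pixels'],d)
            print(th,round(m['score'],2),np.array(m['location']),m['pixels'].sum(),*( [np.median(P,0),np.percentile(P,3,0),np.percentile(P,97,0)] if len(P) else []))
E
```

```text
scene cam at [  83.8 1124.5  812.4] 420.88680584991147
mould_a 0.65 [327.8 249.4] 121 [512.  344.9   9. ] [495.  330.2   2. ] [525.2 370.5  15.9]
mould_a 0.64 [320.2 260.1] 93 [522.2 391.8   7.1] [507.7 378.7   1.5] [532.4 407.5  12.3]
mould_a 0.62 [351.  224.3] 95 [518.7 205.    2.3] [500.3 193.   -4.4] [536.2 229.7   9. ]
mould_a 0.56 [342.5 242.5] 115 [504.1 294.7   8.8] [486.1 279.8   2. ] [518.1 316.7  16. ]
mould_rack 0.61 [332.4 259.3] 271 [497.2 373.1   3. ] [481.4 281.5  -1.8] [532.  427.9  18. ]
scale 0.86 [392.  191.7] 2026 [462.   30.8  13.5] [ 418.3 -116.4    2.5] [507.1 141.1 122. ]
pan_floor 0.94 [396.  169.2] 636 [472.1 -11.3  98.4] [ 444.3 -120.5   83.6] [491.2  94.7 123.8]
pan_pointer 0.57 [396.7 167.5] 647 [472.2 -12.4  98.3] [ 444.3 -121.5   54. ] [491.9  90.5 123.7]
timer 0.84 [269.6 240.8] 505 [683.6 399.9  10.6] [646.5 362.   -4.5] [725.5 429.   14.9]
label_roll 0.64 [291.2 216.8] 289 [690.1 277.6  19.5] [665.1 248.   -3.1] [724.6 299.   24.5]
red_pen 0.52 [324.  315.7] 307 [414.9 562.6  10.7] [384.9 507.2   3.5] [445.8 616.5  14.4]
wax_block 0.48 [298.3 300.3]
[... 705 characters left out ...]
5.9  16.1] [ 418.8 -121.7   -0.2] [516.5 133.6 126.3]
pan_floor 0.7 [422.3 243.4] 1537 [471.2 -26.2 100. ] [ 446.3 -120.    95.7] [491.5  68.3 127.3]
pan_pointer 0.82 [424.5 241.3] 1600 [471.3 -26.7 100. ] [ 446.4 -124.4   93.6] [492.8  72.8 127.4]
timer 0.94 [274.2 153.8] 539 [684.9 389.2  14.1] [650.1 357.4   3.5] [721.4 421.6  18.3]
timer 0.46 [299.7 221.5] 164 [504.7 303.1   9.4] [489.1 282.9   3.3] [519.  322.2  17.1]
label_roll 0.55 [317.9 158.6] 429 [695.  267.7  23. ] [666.3 239.3  -2. ] [725.  296.   27.6]
forceps 0.41 [401.8 200.6] 8 [587.5   8.5   4.5] [583.    1.2  -3.2] [592.4  16.6   7.8]
red_pen 0.56 [205.5 239.8] 256 [418.1 556.8  13. ] [387.6 504.9   0.3] [448.7 612.1  17.8]
```

View pics/scene0.png

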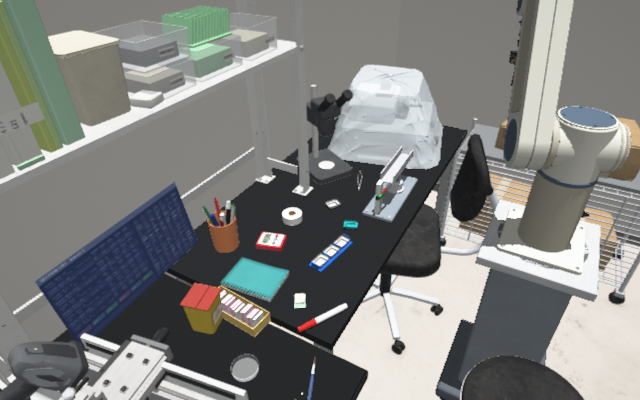

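View pics/top0.png

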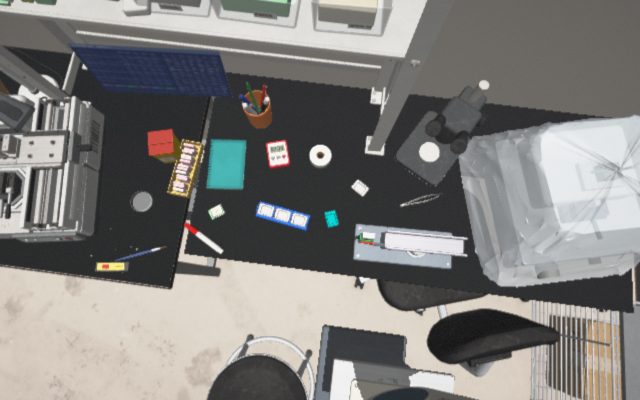

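Run:
```python
from h import *
np.set_printoptions(precision=1,suppress=True)
P={}
pt,dt=img('top','t1.png',(235,165,485,285),3.2)
ps,ds=img('scene','s1.png',(300,130,440,280),4)
def rect(n,Q):
    (c,s,a)=cv2.minAreaRect(Q[:,:2].astype(np.float32)); 
    b=cv2.boxPoints((c,s,a)); e=[b[1]-b[0],b[2]-b[1]]; L=max(e,key=np.linalg.norm)
    ang=np.degrees(np.arctan2(L[1],L[0]))%180
    print(n,len(Q),'c',np.array(c),'size',np.array(s),'long axis deg',round(ang,1))
for m in masks_of('top','mould_a'):
    Q=pts('top',m['pixels'],dt); rect('mould %.2f'%m['score'],Q)
    v,u=np.nonzero(m['pixels']); # silhouette at rim height
    zr=12 if abs(np.median(Q[:,0])-620)<40 else 18
    rect('  px@%d'%zr,np.array([onplane('top',a,b,zr) for a,b in zip(u,v)]))
for m in masks_of('top','scale')[:1]:
    Q=pts('top',m['pixels'],dt)
    rect('walls',Q[(Q[:,2]>117)&(Q[:,2]<135)])
    rect('panall',Q[(Q[:,2]>92)&(Q[:,2]<135)])
    rect('base',Q[(Q[:,2]<30)&(Q[:,2]>6)]); print(Q[(Q[:,2]<105)&(Q[:,2]>95)].mean(0))
hs=cv2.cvtColor(ps,cv2.COLOR_RGB2HSV); ht=cv2.cvtColor(pt,cv2.COLOR_RGB2HSV)
for c,h,d in(('scene',hs,ds),('top',ht,dt)):
    v,u=np.mgrid[:400,:640]; X=unproj(c,u,v,d)
    near=(abs(X[...,0]-465)<60)&(X[...,1]>70)&(X[...,1]<160)&(X[...,2]>20)&(d>0)
    for n,mk in(('green',(h[...,0]>45)&(h[...,0]<80)&(h[...,1]>100)),('red',((h[...,0]<8)|(h[...,0]>172))&(h[...,1]>120)),('white',(h[...,1]<40)&(h[...,2]>150))):
        k=mk&near; 
        if k.sum(): print(c,n,k.sum(),X[k].mean(0),X[k].min(0),X[k].max(0),np.argwhere(k).mean(0)[::-1])
print(get_obs()['orientation'],get_obs()['t'])
```

```text
mould 0.69 141 c [519.3 211.1] size [39.8 29.1] long axis deg 18.7
  px@18 142 c [517.6 211.4] size [40.4 29.1] long axis deg 17.9
mould 0.66 187 c [504.8 303.4] size [45.2 34.4] long axis deg 80.3
  px@18 187 c [502.9 303. ] size [45.4 33.9] long axis deg 78.9
mould 0.64 156 c [619.3 142.3] size [44.  31.7] long axis deg 56.6
  px@12 158 c [618.2 142. ] size [42.6 31.4] long axis deg 52.7
mould 0.60 134 c [519.1 398.6] size [39.7 29.3] long axis deg 85.4
  px@18 134 c [518.8 397.6] size [39.6 28.6] long axis deg 78.9
mould 0.53 171 c [512.5 351.2] size [44.3 33.8] long axis deg 79.7
  px@18 172 c [510.5 350.1] size [43.8 31.5] long axis deg 83.2
walls 358 c [468.4   6.2] size [ 46.7 247.4] long axis deg 92.1
panall 1633 c [468.5   2.2] size [ 46.7 261.6] long axis deg 92.1
base 1957 c [468.1   6.1] size [100.3 270.4] long axis deg 91.7
[469.9 -20.7  99.3]
scene green 19 [461.4 126.   76.5] [458.3 100.   68.5] [470.2 139.2  82.4] [379.7 196.1]
scene red 9 [453.4 115.9  95.8] [452.  100.8  94. ] [455.2 130.   97.5] [383.9 189.9]
scene white 50 [465.3 105.2 105.9] [442.9  70.   34.2] [485.7 134.8 124.3] [381.8 184.3]
top green 26 [463.1 122.6  82.7] [459.1 100.9  76.6] [473.9 135.7  88.1] [363.7 238.9]
top red 18 [453.9 114.   98.9] [452.6 100.3  93.9] [456.  130.8 103.1] [367.4 242.2]
top white 89 [469.4 109.7 118.3] [444.8  70.1  20.2] [506.  131.7 127.3] [370.8 235.6]
[-2.6  1.8 -0. ] 1.4
```

View pics/t1.png

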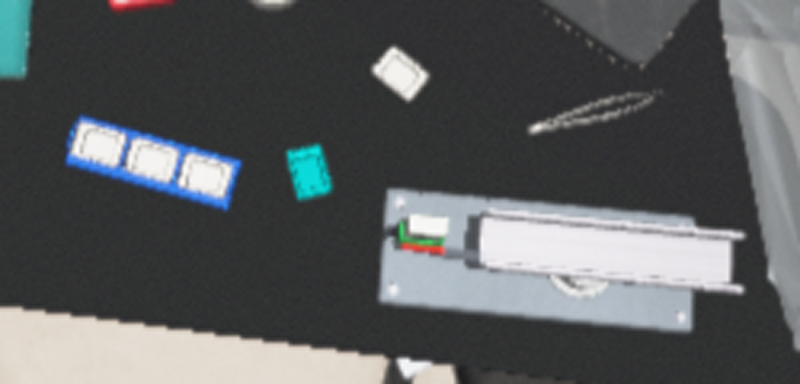

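View pics/s1.png

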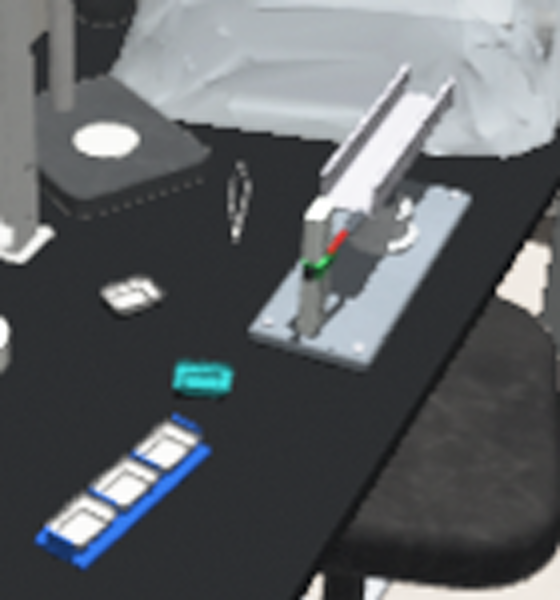

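```bash
cat >> h.py <<'E'
from scipy.spatial.transform import Rotation as Ro
def to(x,y,z=None,yaw=None):
    "delta in tool axes (cm) from now to world TCP target; turn about tool z (deg) to bring tool x to yaw"
    o=get_obs(); R=Ro.from_rotvec(o['orientation']).as_matrix(); p=np.array(o['ee_pos'])
    y0=np.degrees(np.arctan2(R[1,0],R[0,0]))
    d=np.array([x,y,p[2] if z is None else z])-p
    print('t %.2f p'%o['t'],np.round(p,1),'yaw %.1f'%y0,'w %.1f'%o['width'],'q6 %.2f'%o['qpos'][5],'F',np.round(o['ft_force'],1),'tilt',np.round(R[2],3))
    print(' cm tool:',np.round(d@R/10,2),' az',None if yaw is None else round(-(((yaw-y0)+180)%360-180),1))
    if yaw is not None:
        a=np.radians(yaw); R2=np.array([[np.cos(a),np.sin(a),0],[np.sin(a),-np.cos(a),0],[0,0,-1]])
        print(' cm tool after turn:',np.round(d@R2/10,2))
E
python3 - <<'E'
from h import *
p,d=img('top'); p2,d2=img('scene')
v,u=np.mgrid[:400,:640]
X=np.concatenate([unproj('top',u,v,d)[d>0],unproj('scene',u,v,d2)[d2>0]])
for y in range(-600,200,50):
    print(y,[int(np.percentile(s,99)) if len(s:=X[(X[:,0]>=x)&(X[:,0]<x+50)&(X[:,1]>=y)&(X[:,1]<y+50)][:,2])>3 else None for x in range(250,800,50)])
to(320,-200); to(400,142,223,55); to(619,142,120,55)
E
```

```text
-600 [529, -731, 3, 3, 75, 183, 240, 244, None, None, None]
-550 [537, -731, 3, 3, 112, 214, 240, 250, 249, 250, 251]
-500 [-736, -731, 3, 25, 140, 240, 250, 253, 257, 262, 261]
-450 [-733, -731, 3, 57, 168, 247, 254, 256, 269, 268, 264]
-400 [116, 105, 3, 87, 196, 250, 255, 258, 272, 273, 267]
-350 [138, 130, 2, 105, 210, 249, 251, 256, 264, 270, 267]
-300 [140, 131, 9, 105, 203, 245, 250, 251, 256, 264, 264]
-250 [139, -61, 2, 66, 140, 174, 211, 240, 248, 256, 247]
-200 [138, -98, 2, 3, 11, 53, 81, 115, 150, 164, 151]
-150 [109, -253, 3, 111, 127, 14, 3, 4, 13, 28, 232]
-100 [-261, -252, 3, 126, 127, 16, 3, 5, 294, 281, 276]
-50 [-272, -255, 2, 127, 126, 15, 7, 316, 326, 283, 275]
0 [-732, -266, 3, 127, 126, 15, 7, 3, 327, 322, 126]
50 [-731, -702, 3, 125, 125, 16, 3, 3, 3, 634, 594]
100 [-730, -730, 3, 16, 125, 16, 5, 12, 3, 633, 494]
150 [-731, -732, 3, 3, 3, 8, 3, 10, 3, 494, 571]
t 1.50 p [ 215.4 -586.7  222.7] yaw -69.8 w 87.6 q6 -0.02 F [-0.   0.6 -0.1] tilt [-0.  0. -1.]
 cm tool: [-32.7  -23.15   0.  ]  az None
t 1.50 p [ 215.4 -586.7  222.7] yaw -69.8 w 87.6 q6 -0.02 F [-0.   0.6 -0.1] tilt [-0.  0. -1.]
 cm tool: [-6.205e+01 -4.244e+01 -3.000e-02]  az -124.8
 cm tool after turn: [ 7.028e+01 -2.667e+01 -3.000e-02]
t 1.50 p [ 215.4 -586.7  222.7] yaw -69.8 w 87.6 q6 -0.02 F [-0.   0.6 -0.1] tilt [-0.  0. -1.]
 cm tool: [-54.5  -63.    10.27]  az -124.8
 cm tool after turn: [82.84 -8.73 10.27]
```

```bash
python3 -m inch '[{"tx":-4.43,"ty":-3.03},{"tx":-4.43,"ty":-3.03},{"tx":-4.43,"ty":-3.03},{"tx":-4.43,"ty":-3.03},{"tx":-4.43,"ty":-3.03},{"tx":-4.43,"ty":-3.03},{"tx":-4.43,"ty":-3.03},{"tx":-4.43,"ty":-3.03},{"tx":-4.43,"ty":-3.03},{"tx":-4.43,"ty":-3.03},{"tx":-4.43,"ty":-3.03},{"tx":-4.43,"ty":-3.03}]'
python3 -m inch '[{"tx":-4.43,"ty":-3.03},{"tx":-4.43,"ty":-3.03},{"az":-10.4},{"az":-10.4},{"az":-10.4},{"az":-10.4},{"az":-10.4},{"az":-10.4},{"az":-10.4},{"az":-10.4},{"az":-10.4},{"az":-10.4}]'
python3 -m inch '[{"az":-10.4},{"az":-10.4},{}]'
python3 -c "
from h import *
to(618.5,142.3,60,55)"
```

```text
t 1.50 p [ 215.4 -586.7  222.7] yaw -69.8 w 87.6 q6 -0.02 F [-0.   0.6 -0.1] tilt [-0.  0. -1.]
 cm tool: [-54.55 -62.96  16.27]  az -124.8
 cm tool after turn: [82.84 -8.79 16.27]$[0]: bad value
$[0]: bad value
$[0]: bad value
```

```bash
python3 -m inch '[{"tx":-4.43,"ty":-3.03,"tz":0,"ax":0,"ay":0,"az":0,"jaw":1},{"tx":-4.43,"ty":-3.03,"tz":0,"ax":0,"ay":0,"az":0,"jaw":1},{"tx":-4.43,"ty":-3.03,"tz":0,"ax":0,"ay":0,"az":0,"jaw":1},{"tx":-4.43,"ty":-3.03,"tz":0,"ax":0,"ay":0,"az":0,"jaw":1}]'
```

```text
t: 2.0
ee_pos: [268.3, -377.0, 222.8]
orientation: [-2.575, 1.799, -0.001]
ft_force: [-0.1, 0.3, -0.4]
width: 87.7
```

```bash
python3 -m inch '[{"tx":-4.43,"ty":-3.03,"tz":0,"ax":0,"ay":0,"az":0,"jaw":1},{"tx":-4.43,"ty":-3.03,"tz":0,"ax":0,"ay":0,"az":0,"jaw":1},{"tx":-4.43,"ty":-3.03,"tz":0,"ax":0,"ay":0,"az":0,"jaw":1},{"tx":-4.43,"ty":-3.03,"tz":0,"ax":0,"ay":0,"az":0,"jaw":1},{"tx":-4.43,"ty":-3.03,"tz":0,"ax":0,"ay":0,"az":0,"jaw":1},{"tx":-4.43,"ty":-3.03,"tz":0,"ax":0,"ay":0,"az":0,"jaw":1},{"tx":-4.43,"ty":-3.03,"tz":0,"ax":0,"ay":0,"az":0,"jaw":1},{"tx":-4.43,"ty":-3.03,"tz":0,"ax":0,"ay":0,"az":0,"jaw":1},{"tx":-4.43,"ty":-3.03,"tz":0,"ax":0,"ay":0,"az":0,"jaw":1},{"tx":-4.43,"ty":-3.03,"tz":0,"ax":0,"ay":0,"az":0,"jaw":1}]' | head -2
python3 -m inch '[{"tx":0,"ty":0,"tz":0,"ax":0,"ay":0,"az":-10.4,"jaw":1},{"tx":0,"ty":0,"tz":0,"ax":0,"ay":0,"az":-10.4,"jaw":1},{"tx":0,"ty":0,"tz":0,"ax":0,"ay":0,"az":-10.4,"jaw":1},{"tx":0,"ty":0,"tz":0,"ax":0,"ay":0,"az":-10.4,"jaw":1},{"tx":0,"ty":0,"tz":0,"ax":0,"ay":0,"az":-10.4,"jaw":1},{"tx":0,"ty":0,"tz":0,"ax":0,"ay":0,"az":-10.4,"jaw":1},{"tx":0,"ty":0,"tz":0,"ax":0,"ay":0,"az":-10.4,"jaw":1},{"tx":0,"ty":0,"tz":0,"ax":0,"ay":0,"az":-10.4,"jaw":1},{"tx":0,"ty":0,"tz":0,"ax":0,"ay":0,"az":-10.4,"jaw":1},{"tx":0,"ty":0,"tz":0,"ax":0,"ay":0,"az":-10.4,"jaw":1},{"tx":0,"ty":0,"tz":0,"ax":0,"ay":0,"az":-10.4,"jaw":1},{"tx":0,"ty":0,"tz":0,"ax":0,"ay":0,"az":-10.4,"jaw":1}]' | head -2
python3 -c "
from h import *
to(618.5,142.3,60,55)"
```

```text
t: 3.25
ee_pos: [400.2, 143.7, 223.0]
t: 4.75
ee_pos: [399.9, 141.7, 222.8]
t 4.75 p [399.9 141.7 222.8] yaw 55.3 w 87.6 q6 -0.65 F [0.7 0.1 0.1] tilt [ 0.  0. -1.]
 cm tool: [12.49 17.93 16.29]  az 0.3
 cm tool after turn: [12.58 17.87 16.28]
```

```bash
python3 -m inch '[{"tx":3.12,"ty":4.48,"tz":0,"ax":0,"ay":0,"az":0,"jaw":1},{"tx":3.12,"ty":4.48,"tz":0,"ax":0,"ay":0,"az":0,"jaw":1},{"tx":3.12,"ty":4.48,"tz":0,"ax":0,"ay":0,"az":0,"jaw":1},{"tx":3.12,"ty":4.48,"tz":0,"ax":0,"ay":0,"az":0,"jaw":1},{"tx":0,"ty":0,"tz":5.4,"ax":0,"ay":0,"az":0,"jaw":1},{"tx":0,"ty":0,"tz":5.4,"ax":0,"ay":0,"az":0,"jaw":1},{"tx":0,"ty":0,"tz":5.4,"ax":0,"ay":0,"az":0,"jaw":0.8},{"tx":0,"ty":0,"tz":0,"ax":0,"ay":0,"az":0,"jaw":0.8}]' | head -2
python3 -c "
from h import *
to(618.5,142.3,3,55)
img('top','t2.png',(320,140,420,220),6)"
```

```text
t: 5.75
ee_pos: [614.9, 140.2, 56.6]
t 5.75 p [614.9 140.2  56.6] yaw 55.0 w 71.7 q6 -0.75 F [-0.5 -0.6  0.1] tilt [-0.006 -0.006 -1.   ]
 cm tool: [0.41 0.21 5.36]  az -0.0
 cm tool after turn: [0.38 0.18 5.36]
```

View pics/t2.png

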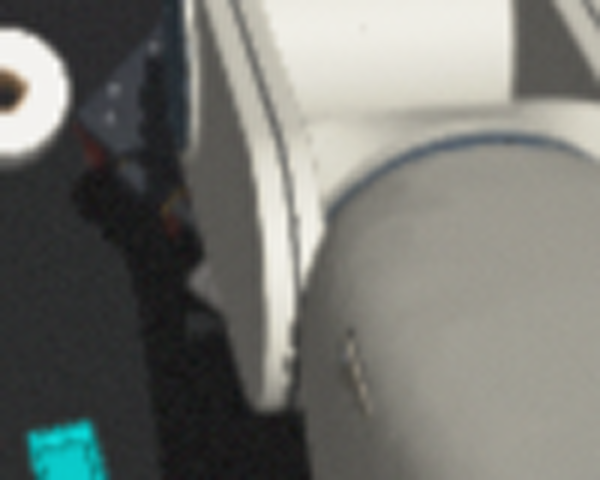

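```bash
python3 -m inch '[{"tx":0.3,"ty":0.15,"tz":2,"ax":0,"ay":0,"az":0,"jaw":0.8},{"tx":0,"ty":0,"tz":2,"ax":0,"ay":0,"az":0,"jaw":0.8},{"tx":0,"ty":0,"tz":0.5,"ax":0,"ay":0,"az":0,"jaw":0.8},{"tx":0,"ty":0,"tz":0,"ax":0,"ay":0,"az":0,"jaw":0.8},{"tx":0,"ty":0,"tz":0,"ax":0,"ay":0,"az":0,"jaw":0.8}]' | head -2
python3 -c "
from h import *
to(618.5,142.3,3,55)"
```

```text
t: 6.42
ee_pos: [621.6, 142.6, 16.2]
t 6.42 p [621.6 142.6  16.2] yaw 55.0 w 70.3 q6 -0.75 F [-0.5  1.3  0.6] tilt [ 0.001  0.001 -1.   ]
 cm tool: [-0.21 -0.24  1.32]  az -0.0
 cm tool after turn: [-0.21 -0.24  1.32]
```

```bash
python3 -m inch '[{"tx":-0.2,"ty":-0.22,"tz":0.7,"ax":0,"ay":0,"az":0,"jaw":0.8},{"tx":0,"ty":0,"tz":0.6,"ax":0,"ay":0,"az":0,"jaw":0.8},{"tx":0,"ty":0,"tz":0,"ax":0,"ay":0,"az":0,"jaw":0.6},{"tx":0,"ty":0,"tz":0,"ax":0,"ay":0,"az":0,"jaw":0.4},{"tx":0,"ty":0,"tz":0,"ax":0,"ay":0,"az":0,"jaw":0.4},{"tx":0,"ty":0,"tz":0,"ax":0,"ay":0,"az":0,"jaw":0.2},{"tx":0,"ty":0,"tz":0,"ax":0,"ay":0,"az":0,"jaw":0.2},{"tx":0,"ty":0,"tz":0,"ax":0,"ay":0,"az":0,"jaw":0.2}]'
python3 -c "
from h import *
to(618.5,142.3,3,55)"
```

```text
t: 7.42
ee_pos: [618.4, 142.2, 2.8]
orientation: [2.787, 1.45, 0.001]
ft_force: [0.8, -0.3, 0.9]
width: 42.1
t 7.42 p [618.4 142.2   2.8] yaw 55.0 w 42.1 q6 -0.75 F [ 0.8 -0.3  0.9] tilt [ 0.  0. -1.]
 cm tool: [ 0.01  0.   -0.02]  az -0.0
 cm tool after turn: [ 0.01  0.   -0.02]
```

```bash
python3 -m inch '[{"tx":0,"ty":0,"tz":-1,"ax":0,"ay":0,"az":0,"jaw":0.2},{"tx":0,"ty":0,"tz":-3.9,"ax":0,"ay":0,"az":0,"jaw":0.2},{"tx":0,"ty":0,"tz":-3.9,"ax":0,"ay":0,"az":0,"jaw":0.2},{"tx":0,"ty":0,"tz":-3.9,"ax":0,"ay":0,"az":0,"jaw":0.2},{"tx":0,"ty":0,"tz":-4,"ax":0,"ay":0,"az":0,"jaw":0.2},{"tx":0,"ty":0,"tz":0,"ax":0,"ay":0,"az":-9.2,"jaw":0.2},{"tx":0,"ty":0,"tz":0,"ax":0,"ay":0,"az":-9.2,"jaw":0.2},{"tx":0,"ty":0,"tz":0,"ax":0,"ay":0,"az":-9.2,"jaw":0.2},{"tx":0,"ty":0,"tz":0,"ax":0,"ay":0,"az":-9.3,"jaw":0.2},{"tx":0,"ty":0,"tz":0,"ax":0,"ay":0,"az":0,"jaw":0.2},{"tx":0,"ty":0,"tz":0,"ax":0,"ay":0,"az":0,"jaw":0.2}]'
python3 -c "
from h import *
to(467.1,41,130,92)"
```

```text
t: 8.8
ee_pos: [618.2, 142.2, 170.0]
orientation: [2.189, 2.254, 0.0]
ft_force: [0.3, 0.2, 0.2]
width: 41.8
t 8.80 p [618.2 142.2 170. ] yaw 91.7 w 41.8 q6 -1.39 F [0.3 0.2 0.2] tilt [ 0.  0. -1.]
 cm tool: [ -9.67 -15.41   4.  ]  az -0.3
 cm tool after turn: [ -9.58 -15.46   4.  ]
```

```bash
python3 -m inch '[{"tx":-2.42,"ty":-3.85,"tz":0,"ax":0,"ay":0,"az":0,"jaw":0.2},{"tx":-2.42,"ty":-3.85,"tz":0,"ax":0,"ay":0,"az":0,"jaw":0.2},{"tx":-2.42,"ty":-3.85,"tz":0,"ax":0,"ay":0,"az":0,"jaw":0.2},{"tx":-2.41,"ty":-3.86,"tz":0,"ax":0,"ay":0,"az":0,"jaw":0.2},{"tx":0,"ty":0,"tz":3,"ax":0,"ay":0,"az":0,"jaw":0.2},{"tx":0,"ty":0,"tz":0,"ax":0,"ay":0,"az":0,"jaw":0.2},{"tx":0,"ty":0,"tz":0,"ax":0,"ay":0,"az":0,"jaw":0.2},{"tx":0,"ty":0,"tz":0,"ax":0,"ay":0,"az":0,"jaw":0.2}]'
python3 - <<'E'
from h import *
to(467.1,41,130,92)
img('scene','s2.png',(350,120,440,220),6)
E
```

```text
t: 9.8
ee_pos: [468.4, 40.8, 140.4]
orientation: [2.185, 2.256, 0.002]
ft_force: [0.2, 0.2, -0.8]
width: 42.2
t 9.80 p [468.4  40.8 140.4] yaw 91.9 w 42.2 q6 -1.54 F [ 0.2  0.2 -0.8] tilt [ 0.     0.001 -1.   ]
 cm tool: [ 0.02 -0.13  1.04]  az -0.1
 cm tool after turn: [ 0.02 -0.13  1.04]
```

View pics/s2.png

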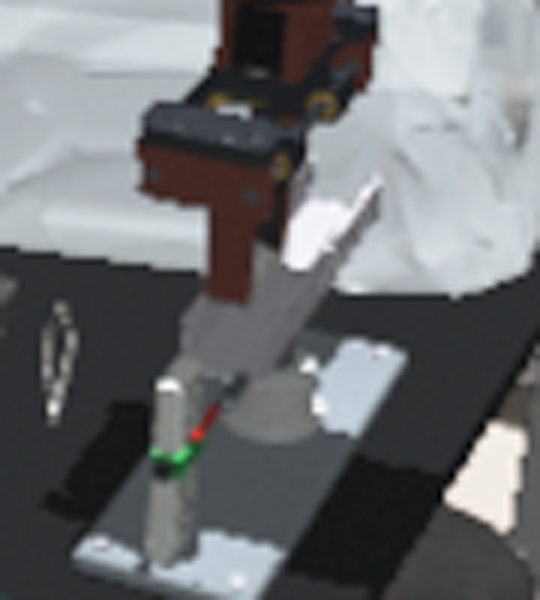

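```bash
python3 -m inch '[{"tx":0,"ty":-0.1,"tz":1,"ax":0,"ay":0,"az":0,"jaw":0.2},{"tx":0,"ty":0,"tz":0.9,"ax":0,"ay":0,"az":0,"jaw":0.2},{"tx":0,"ty":0,"tz":0.9,"ax":0,"ay":0,"az":0,"jaw":0.2},{"tx":0,"ty":0,"tz":0,"ax":0,"ay":0,"az":0,"jaw":0.2},{"tx":0,"ty":0,"tz":0,"ax":0,"ay":0,"az":0,"jaw":0.2}]'
python3 - <<'E'
from h import *
np.set_printoptions(precision=1,suppress=True)
to(467.1,41,94.5,92)
for c in('top','scene'):
    p,d=img(c); v,u=np.mgrid[:400,:640]; X=unproj(c,u,v,d)
    k=(d>0)&(X[...,1]>-120)&(X[...,1]<-50)&(abs(X[...,0]-468)<35)&(X[...,2]>85)&(X[...,2]<135); Q=X[k]
    w=Q[Q[:,2]>112]; print(c,len(Q),np.median(w[w[:,0]<468],0),np.median(w[w[:,0]>468],0),'floor',np.median(Q[(abs(Q[:,0]-469)<12)],0))
E
```

```text
t: 10.48
ee_pos: [466.4, 40.5, 111.6]
orientation: [-2.185, -2.257, 0.0]
ft_force: [0.2, -0.2, -0.5]
width: 42.3
t 10.47 p [466.4  40.5 111.6] yaw 91.9 w 42.3 q6 -1.54 F [ 0.2 -0.2 -0.5] tilt [-0. -0. -1.]
 cm tool: [0.1 0.1 1.7]  az -0.1
 cm tool after turn: [0.1 0.1 1.7]
top 0 [nan nan nan] [nan nan nan] floor [nan nan nan]
scene 108 [449.4 -81.6 121.4] [nan nan nan] floor [472.4 -85.8  96.2]
  return _methods._mean(a, axis=axis, dtype=dtype,
  ret = um.true_divide(
```

```bash
python3 -m inch '[{"tx":0,"ty":0.07,"tz":0.6,"ax":0,"ay":0,"az":0,"jaw":0.2},{"tx":0,"ty":0,"tz":0.4,"ax":0,"ay":0,"az":0,"jaw":0.2},{"tx":0,"ty":0,"tz":0.3,"ax":0,"ay":0,"az":0,"jaw":0.2},{"tx":0,"ty":0,"tz":0.2,"ax":0,"ay":0,"az":0,"jaw":0.2},{"tx":0,"ty":0,"tz":0.2,"ax":0,"ay":0,"az":0,"jaw":0.2},{"tx":0,"ty":0,"tz":0,"ax":0,"ay":0,"az":0,"jaw":0.2},{"tx":0,"ty":0,"tz":0,"ax":0,"ay":0,"az":0,"jaw":0.2},{"tx":0,"ty":0,"tz":0,"ax":0,"ay":0,"az":0,"jaw":0.52},{"tx":0,"ty":0,"tz":0,"ax":0,"ay":0,"az":0,"jaw":0.6},{"tx":0,"ty":0,"tz":0,"ax":0,"ay":0,"az":0,"jaw":0.62},{"tx":0,"ty":0,"tz":0,"ax":0,"ay":0,"az":0,"jaw":0.62}]'
python3 - <<'E'
from h import *
to(467.1,41,170,92)
img('scene','s3.png',(350,120,440,220),6)
E
```

```text
t: 11.95
ee_pos: [467.1, 40.5, 94.7]
orientation: [2.185, 2.257, 0.0]
ft_force: [0.0, -0.6, 0.1]
width: 54.6
t 11.95 p [467.1  40.5  94.7] yaw 91.9 w 54.6 q6 -1.54 F [ 0.  -0.6  0.1] tilt [ 0.  0. -1.]
 cm tool: [ 0.05  0.   -7.53]  az -0.1
 cm tool after turn: [ 0.05  0.   -7.53]
```

View pics/s3.png

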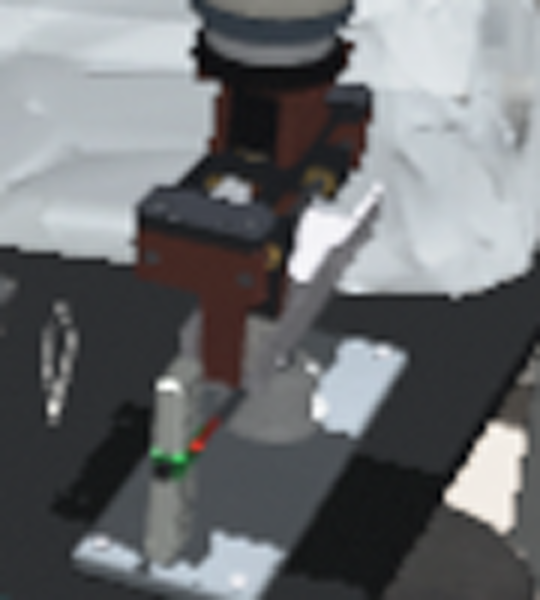

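```bash
python3 -m inch '[{"tx":0,"ty":0,"tz":-2,"ax":0,"ay":0,"az":0,"jaw":0.62},{"tx":0,"ty":0,"tz":-5.5,"ax":0,"ay":0,"az":0,"jaw":0.62},{"tx":5.2,"ty":0.93,"tz":0,"ax":0,"ay":0,"az":0,"jaw":0.62},{"tx":5.2,"ty":0.93,"tz":0,"ax":0,"ay":0,"az":0,"jaw":0.62},{"tx":5.2,"ty":0.93,"tz":0,"ax":0,"ay":0,"az":0,"jaw":0.62},{"tx":5.2,"ty":0.93,"tz":0,"ax":0,"ay":0,"az":0,"jaw":0.62},{"tx":5.2,"ty":0.93,"tz":0,"ax":0,"ay":0,"az":0,"jaw":0.62}]' | head -2
python3 -m inch '[{"tx":0,"ty":0,"tz":0,"ax":0,"ay":0,"az":10.1,"jaw":0.62},{"tx":0,"ty":0,"tz":0,"ax":0,"ay":0,"az":10.1,"jaw":0.62},{"tx":0,"ty":0,"tz":0,"ax":0,"ay":0,"az":10.1,"jaw":0.62},{"tx":0,"ty":0,"tz":0,"ax":0,"ay":0,"az":10.1,"jaw":0.62},{"tx":0,"ty":0,"tz":0,"ax":0,"ay":0,"az":10.1,"jaw":0.62},{"tx":0,"ty":0,"tz":0,"ax":0,"ay":0,"az":10.1,"jaw":0.62},{"tx":0,"ty":0,"tz":0,"ax":0,"ay":0,"az":10.1,"jaw":0.62},{"tx":0,"ty":0,"tz":0,"ax":0,"ay":0,"az":10.1,"jaw":0.62},{"tx":0,"ty":0,"tz":0,"ax":0,"ay":0,"az":10.1,"jaw":0.62},{"tx":0,"ty":0,"tz":0,"ax":0,"ay":0,"az":10.1,"jaw":0.62},{"tx":0,"ty":0,"tz":0,"ax":0,"ay":0,"az":0,"jaw":0.62},{"tx":0,"ty":0,"tz":0,"ax":0,"ay":0,"az":0,"jaw":0.62}]' | head -2
python3 - <<'E'
from h import *
np.set_printoptions(precision=1,suppress=True)
to(504.2,303.2,10,-9)
p,d=img('scene'); h=cv2.cvtColor(p,cv2.COLOR_RGB2HSV); v,u=np.mgrid[:400,:640]; X=unproj('scene',u,v,d)
near=(abs(X[...,0]-465)<60)&(X[...,1]>70)&(X[...,1]<160)&(X[...,2]>20)&(d>0)
for n,mk in(('green',(h[...,0]>45)&(h[...,0]<80)&(h[...,1]>100)),('red',((h[...,0]<8)|(h[...,0]>172))&(h[...,1]>120))):
    k=mk&near; print(n,k.sum(),X[k].mean(0),X[k].min(0),X[k].max(0))
for m in masks_of('scene','mould_a'):
    Q=pts('scene',m['pixels'],d); print(m['score'],m['location'],np.median(Q,0))
E
```

```text
t: 12.88
ee_pos: [505.1, 303.7, 169.7]
t: 14.38
ee_pos: [505.1, 301.9, 169.6]
t 14.38 p [505.1 301.9 169.6] yaw -9.0 w 54.6 q6 0.67 F [0.8 0.2 0.3] tilt [-0.  0. -1.]
 cm tool: [-0.1 -0.1 16. ]  az 0.0
 cm tool after turn: [-0.1 -0.1 16. ]
green 15 [461.9 129.6  76.8] [455.8 118.2  69. ] [471.8 139.5  85.3]
red 8 [453.3 114.1  87.9] [451.2 103.3  84.9] [456.8 130.   89.9]
0.69 [341.6, 242.4] [504.3 296.7   7.2]
0.59 [387.2, 174.6] [470.6  34.7  95.3]
0.53 [320.7, 259.8] [520.5 391.4   8.1]
0.42 [350.9, 224.4] [520.8 207.    3.1]
0.41 [328.1, 250.8] [512.4 344.5   8.4]
```

```bash
python3 -m inch '[{"tx":-0.1,"ty":-0.1,"tz":5,"ax":0,"ay":0,"az":0,"jaw":0.62},{"tx":0,"ty":0,"tz":5,"ax":0,"ay":0,"az":0,"jaw":0.62},{"tx":0,"ty":0,"tz":3,"ax":0,"ay":0,"az":0,"jaw":0.62},{"tx":0,"ty":0,"tz":1.5,"ax":0,"ay":0,"az":0,"jaw":0.62},{"tx":0,"ty":0,"tz":0.8,"ax":0,"ay":0,"az":0,"jaw":0.62},{"tx":0,"ty":0,"tz":0.7,"ax":0,"ay":0,"az":0,"jaw":0.62},{"tx":0,"ty":0,"tz":0,"ax":0,"ay":0,"az":0,"jaw":0.62},{"tx":0,"ty":0,"tz":0,"ax":0,"ay":0,"az":0,"jaw":0.4},{"tx":0,"ty":0,"tz":0,"ax":0,"ay":0,"az":0,"jaw":0.25},{"tx":0,"ty":0,"tz":0,"ax":0,"ay":0,"az":0,"jaw":0.1},{"tx":0,"ty":0,"tz":0,"ax":0,"ay":0,"az":0,"jaw":0.1},{"tx":0,"ty":0,"tz":0,"ax":0,"ay":0,"az":0,"jaw":0.1}]'
python3 -c "
from h import *
to(425,220,60,-9)"
```

```text
t: 15.98
ee_pos: [504.6, 303.2, 10.1]
orientation: [-3.131, 0.25, -0.001]
ft_force: [0.0, 0.2, 5.4]
width: 29.9
t 15.97 p [504.6 303.2  10.1] yaw -9.1 w 29.9 q6 0.68 F [0.  0.2 5.4] tilt [ 0. -0. -1.]
 cm tool: [-6.53  9.48 -5.  ]  az -0.1
 cm tool after turn: [-6.56  9.46 -4.99]
```

```bash
python3 -m inch '[{"tx":0,"ty":0,"tz":-0.5,"ax":0,"ay":0,"az":0,"jaw":0.1},{"tx":0,"ty":0,"tz":-1.5,"ax":0,"ay":0,"az":0,"jaw":0.1},{"tx":0,"ty":0,"tz":-4,"ax":0,"ay":0,"az":0,"jaw":0.1},{"tx":-2,"ty":3.15,"tz":0,"ax":0,"ay":0,"az":0,"jaw":0.1},{"tx":-2,"ty":3.15,"tz":0,"ax":0,"ay":0,"az":0,"jaw":0.1},{"tx":-2.05,"ty":3.15,"tz":0,"ax":0,"ay":0,"az":0,"jaw":0.1},{"tx":0,"ty":0,"tz":3,"ax":0,"ay":0,"az":0,"jaw":0.1},{"tx":0,"ty":0,"tz":1.5,"ax":0,"ay":0,"az":0,"jaw":0.1},{"tx":0,"ty":0,"tz":0,"ax":0,"ay":0,"az":0,"jaw":0.1},{"tx":0,"ty":0,"tz":0,"ax":0,"ay":0,"az":0,"jaw":0.1}]'
python3 -c "
from h import *
to(430,220,4.3,-9)"
```

```text
t: 17.23
ee_pos: [430.1, 219.8, 25.1]
orientation: [-3.131, 0.25, -0.001]
ft_force: [-0.3, 0.2, -0.3]
width: 30.1
t 17.23 p [430.1 219.8  25.1] yaw -9.1 w 30.1 q6 0.61 F [-0.3  0.2 -0.3] tilt [ 0. -0. -1.]
 cm tool: [-0.02 -0.02  2.08]  az -0.1
 cm tool after turn: [-0.02 -0.02  2.08]
```

```bash
python3 -m inch '[{"tx":0,"ty":0,"tz":1,"ax":0,"ay":0,"az":0,"jaw":0.1},{"tx":0,"ty":0,"tz":0.6,"ax":0,"ay":0,"az":0,"jaw":0.1},{"tx":0,"ty":0,"tz":0.3,"ax":0,"ay":0,"az":0,"jaw":0.1},{"tx":0,"ty":0,"tz":0.15,"ax":0,"ay":0,"az":0,"jaw":0.1},{"tx":0,"ty":0,"tz":0,"ax":0,"ay":0,"az":0,"jaw":0.1},{"tx":0,"ty":0,"tz":0,"ax":0,"ay":0,"az":0,"jaw":0.1}]'
python3 -m inch '[{"tx":0,"ty":0,"tz":0,"ax":0,"ay":0,"az":0,"jaw":0.4},{"tx":0,"ty":0,"tz":0,"ax":0,"ay":0,"az":0,"jaw":0.55},{"tx":0,"ty":0,"tz":0,"ax":0,"ay":0,"az":0,"jaw":0.6},{"tx":0,"ty":0,"tz":-1.5,"ax":0,"ay":0,"az":0,"jaw":0.6},{"tx":0,"ty":0,"tz":-4.5,"ax":0,"ay":0,"az":0,"jaw":0.8}]'
python3 -m inch '[{"tx":0,"ty":0,"tz":0,"ax":0,"ay":0,"az":-10,"jaw":0.8},{"tx":0,"ty":0,"tz":0,"ax":0,"ay":0,"az":-10,"jaw":0.8},{"tx":0,"ty":0,"tz":0,"ax":0,"ay":0,"az":-10,"jaw":0.8},{"tx":0,"ty":0,"tz":0,"ax":0,"ay":0,"az":-10,"jaw":0.8},{"tx":0,"ty":0,"tz":0,"ax":0,"ay":0,"az":-10,"jaw":0.8},{"tx":0,"ty":0,"tz":0,"ax":0,"ay":0,"az":-10,"jaw":0.8},{"tx":0,"ty":0,"tz":0,"ax":0,"ay":0,"az":-10,"jaw":0.8},{"tx":0,"ty":0,"tz":0,"ax":0,"ay":0,"az":-10,"jaw":0.8},{"tx":0,"ty":0,"tz":0,"ax":0,"ay":0,"az":-10,"jaw":0.8},{"tx":0,"ty":0,"tz":0,"ax":0,"ay":0,"az":0,"jaw":0.8},{"tx":0,"ty":0,"tz":0,"ax":0,"ay":0,"az":0,"jaw":0.8}]' | head -2
python3 - <<'E'
from h import *
to(430,220,3,81)
p,d=img('scene')
for m in masks_of('scene','mould_a'):
    Q=pts('scene',m['pixels'],d); print(m['score'],m['location'],np.median(Q,0).round(1),m['pixels'].sum())
E
```

```text
t: 17.98
ee_pos: [429.6, 219.4, 4.2]
orientation: [-3.131, 0.25, -0.0]
ft_force: [-0.1, 0.6, 0.6]
width: 29.8
t: 18.6
ee_pos: [428.2, 218.7, 64.0]
orientation: [3.13, -0.25, -0.006]
ft_force: [0.5, 0.1, 0.0]
width: 59.4
t: 19.98
ee_pos: [429.7, 219.5, 64.7]
t 19.98 p [429.7 219.5  64.7] yaw 80.7 w 70.3 q6 -0.96 F [ 0.1 -0.7 -0.9] tilt [ 0.     0.001 -1.   ]
 cm tool: [0.06 0.02 6.17]  az -0.3
 cm tool after turn: [0.06 0.02 6.17]
0.47 [375.0, 236.4] [431.4 214.5   2.3] 106
0.46 [329.7, 249.2] [512.2 344.9   8.9] 127
```

```bash
python3 -m inch '[{"tx":0.05,"ty":0,"tz":3,"ax":0,"ay":0,"az":0,"jaw":0.8},{"tx":0,"ty":0,"tz":2,"ax":0,"ay":0,"az":0,"jaw":0.8},{"tx":0,"ty":0,"tz":0.7,"ax":0,"ay":0,"az":0,"jaw":0.8},{"tx":0,"ty":0,"tz":0.45,"ax":0,"ay":0,"az":0,"jaw":0.7},{"tx":0,"ty":0,"tz":0,"ax":0,"ay":0,"az":0,"jaw":0.6},{"tx":0,"ty":0,"tz":0,"ax":0,"ay":0,"az":0,"jaw":0.4},{"tx":0,"ty":0,"tz":0,"ax":0,"ay":0,"az":0,"jaw":0.2},{"tx":0,"ty":0,"tz":0,"ax":0,"ay":0,"az":0,"jaw":0.2},{"tx":0,"ty":0,"tz":0,"ax":0,"ay":0,"az":0,"jaw":0.2}]'
python3 -m inch '[{"tx":0,"ty":0,"tz":-1,"ax":0,"ay":0,"az":0,"jaw":0.2},{"tx":0,"ty":0,"tz":-5,"ax":0,"ay":0,"az":0,"jaw":0.2},{"tx":0,"ty":0,"tz":-5,"ax":0,"ay":0,"az":0,"jaw":0.2},{"tx":0,"ty":0,"tz":-5.7,"ax":0,"ay":0,"az":0,"jaw":0.2},{"tx":0,"ty":0,"tz":0,"ax":0,"ay":0,"az":-5.6,"jaw":0.2},{"tx":0,"ty":0,"tz":0,"ax":0,"ay":0,"az":-5.6,"jaw":0.2},{"tx":0,"ty":0,"tz":0,"ax":0,"ay":0,"az":0,"jaw":0.2},{"tx":0,"ty":0,"tz":0,"ax":0,"ay":0,"az":0,"jaw":0.2}]'
python3 -c "
from h import *
to(469.4,-29,140,92)"
```

```text
t: 21.2
ee_pos: [430.0, 220.1, 3.2]
orientation: [2.391, 2.037, 0.002]
ft_force: [-0.5, 0.4, 5.8]
width: 41.8
t: 22.2
ee_pos: [429.5, 219.8, 169.7]
orientation: [-2.183, -2.259, 0.0]
ft_force: [-0.4, -0.1, 0.7]
width: 41.7
t 22.20 p [429.5 219.8 169.7] yaw 91.9 w 41.7 q6 -1.16 F [-0.4 -0.1  0.7] tilt [-0. -0. -1.]
 cm tool: [-25.     3.14   2.98]  az -0.1
 cm tool after turn: [-25.     3.12   2.97]
```

```bash
python3 -m inch '[{"tx":-5,"ty":0.62,"tz":0,"ax":0,"ay":0,"az":0,"jaw":0.2},{"tx":-5,"ty":0.62,"tz":0,"ax":0,"ay":0,"az":0,"jaw":0.2},{"tx":-5,"ty":0.62,"tz":0,"ax":0,"ay":0,"az":0,"jaw":0.2},{"tx":-5,"ty":0.63,"tz":0,"ax":0,"ay":0,"az":0,"jaw":0.2},{"tx":-5,"ty":0.63,"tz":0,"ax":0,"ay":0,"az":0,"jaw":0.2},{"tx":0,"ty":0,"tz":3,"ax":0,"ay":0,"az":0,"jaw":0.2},{"tx":0,"ty":0,"tz":0,"ax":0,"ay":0,"az":0,"jaw":0.2},{"tx":0,"ty":0,"tz":0,"ax":0,"ay":0,"az":0,"jaw":0.2},{"tx":0,"ty":0,"tz":0,"ax":0,"ay":0,"az":0,"jaw":0.2}]'
python3 - <<'E'
from h import *
to(469.4,-29,105,92)
img('scene','s4.png',(350,120,440,220),6)
E
```

```text
t: 23.32
ee_pos: [470.3, -28.3, 140.5]
orientation: [2.18, 2.261, 0.001]
ft_force: [-0.1, 0.1, -0.4]
width: 42.4
t 23.32 p [470.3 -28.3 140.5] yaw 92.1 w 42.4 q6 -1.69 F [-0.1  0.1 -0.4] tilt [-0.     0.001 -1.   ]
 cm tool: [-0.07 -0.09  3.55]  az 0.1
 cm tool after turn: [-0.07 -0.09  3.55]
```

View pics/s4.png

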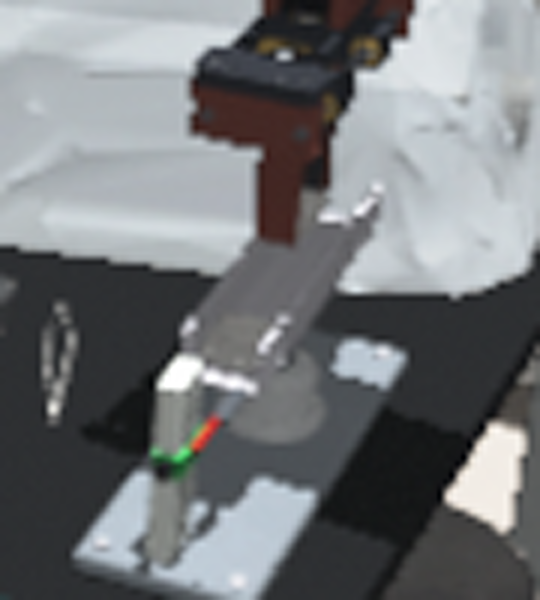

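```bash
python3 -m inch '[{"tx":0,"ty":-0.05,"tz":1.2,"ax":0,"ay":0,"az":0,"jaw":0.2},{"tx":0,"ty":0,"tz":1.2,"ax":0,"ay":0,"az":0,"jaw":0.2},{"tx":0,"ty":0,"tz":1.1,"ax":0,"ay":0,"az":0,"jaw":0.2},{"tx":0,"ty":0,"tz":0,"ax":0,"ay":0,"az":0,"jaw":0.2},{"tx":0,"ty":0,"tz":0,"ax":0,"ay":0,"az":0,"jaw":0.2}]'
python3 -c "
from h import *
to(469.4,-29,85,92)"
```

```text
t: 24.0
ee_pos: [469.3, -28.9, 104.5]
orientation: [-2.181, -2.261, 0.0]
ft_force: [-0.6, -0.3, -0.8]
width: 41.9
t 24.00 p [469.3 -28.9 104.5] yaw 92.1 w 41.9 q6 -1.69 F [-0.6 -0.3 -0.8] tilt [ 0. -0. -1.]
 cm tool: [-0.01  0.01  1.95]  az 0.1
 cm tool after turn: [-0.01  0.01  1.95]
```

```bash
python3 -m inch '[{"tx":0,"ty":0,"tz":0.7,"ax":0,"ay":0,"az":0,"jaw":0.2},{"tx":0,"ty":0,"tz":0.4,"ax":0,"ay":0,"az":0,"jaw":0.2},{"tx":0,"ty":0,"tz":0.3,"ax":0,"ay":0,"az":0,"jaw":0.2},{"tx":0,"ty":0,"tz":0.3,"ax":0,"ay":0,"az":0,"jaw":0.2},{"tx":0,"ty":0,"tz":0.25,"ax":0,"ay":0,"az":0,"jaw":0.2},{"tx":0,"ty":0,"tz":0,"ax":0,"ay":0,"az":0,"jaw":0.2},{"tx":0,"ty":0,"tz":0,"ax":0,"ay":0,"az":0,"jaw":0.2},{"tx":0,"ty":0,"tz":0,"ax":0,"ay":0,"az":0,"jaw":0.52},{"tx":0,"ty":0,"tz":0,"ax":0,"ay":0,"az":0,"jaw":0.58},{"tx":0,"ty":0,"tz":0,"ax":0,"ay":0,"az":0,"jaw":0.6},{"tx":0,"ty":0,"tz":0,"ax":0,"ay":0,"az":0,"jaw":0.6}]'
python3 -m inch '[{"tx":0,"ty":0,"tz":-1,"ax":0,"ay":0,"az":0,"jaw":0.6},{"tx":0,"ty":0,"tz":-2.5,"ax":0,"ay":0,"az":0,"jaw":0.6},{"tx":0,"ty":0,"tz":-5,"ax":0,"ay":0,"az":0,"jaw":0.6},{"tx":0,"ty":0,"tz":-5,"ax":0,"ay":0,"az":0,"jaw":0.6},{"tx":5,"ty":0,"tz":0,"ax":0,"ay":0,"az":0,"jaw":0.6},{"tx":5,"ty":0,"tz":0,"ax":0,"ay":0,"az":0,"jaw":0.6},{"tx":5,"ty":0,"tz":0,"ax":0,"ay":0,"az":0,"jaw":0.6},{"tx":5,"ty":0,"tz":0,"ax":0,"ay":0,"az":0,"jaw":0.6},{"tx":5,"ty":0,"tz":0,"ax":0,"ay":0,"az":0,"jaw":0.6},{"tx":5,"ty":0,"tz":0,"ax":0,"ay":0,"az":0,"jaw":0.6}]'
cat > chk.py <<'E'
from h import *
import sys
np.set_printoptions(precision=1,suppress=True)
p,d=img('scene',sys.argv[1],(350,130,430,220),6); h=cv2.cvtColor(p,cv2.COLOR_RGB2HSV); v,u=np.mgrid[:400,:640]; X=unproj('scene',u,v,d)
near=(abs(X[...,0]-465)<60)&(X[...,1]>70)&(X[...,1]<160)&(X[...,2]>20)&(d>0)
for n,mk in(('green',(h[...,0]>45)&(h[...,0]<80)&(h[...,1]>100)),('red',((h[...,0]<8)|(h[...,0]>172))&(h[...,1]>120))):
    k=mk&near; print(n,k.sum(),X[k].mean(0),X[k].min(0),X[k].max(0))
for c in('scene','top'):
    p,d=img(c)
    for m in masks_of(c,'mould_a'):
        Q=pts(c,m['pixels'],d); print(c,m['score'],m['location'],np.median(Q,0),np.ptp(Q[:,2]))
E
python3 chk.py s5.png
```

```text
t: 25.38
ee_pos: [469.3, -28.9, 85.2]
orientation: [2.181, 2.261, 0.0]
ft_force: [-0.1, 0.3, -0.1]
width: 53.1
t: 26.62
ee_pos: [458.3, 272.6, 221.0]
orientation: [2.181, 2.261, 0.001]
ft_force: [0.4, -0.7, -0.0]
width: 52.4
green 19 [461.2 125.8  79.3] [458.4  99.5  71.8] [469.1 141.2  85. ]
red 11 [453.6 115.4  79.3] [451.5  98.8  78.1] [455.8 132.6  81.8]
scene 0.67 [271.4, 240.4] [681.7 398.8  10.9] 24.333666267318
scene 0.63 [386.3, 178.1] [472.   32.9  85.1] 14.332376759093918
scene 0.6 [322.1, 261.3] [520.5 394.3   8.5] 21.614514738315382
top 0.52 [422.3, 244.7] [468.7 -30.3  86.8] 19.413911266490516
```

View pics/s5.png

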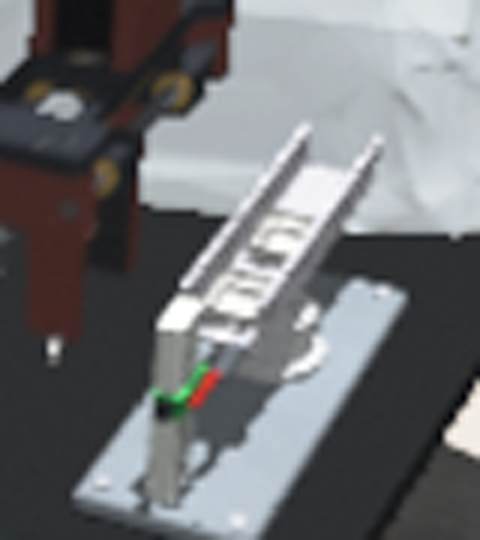

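```bash
python3 -m inch '[{"tx":0,"ty":0,"tz":0,"ax":0,"ay":0,"az":0,"jaw":0.6},{"tx":0,"ty":0,"tz":0,"ax":0,"ay":0,"az":0,"jaw":0.6},{"tx":0,"ty":0,"tz":0,"ax":0,"ay":0,"az":0,"jaw":0.6},{"tx":0,"ty":0,"tz":0,"ax":0,"ay":0,"az":0,"jaw":0.6},{"tx":0,"ty":0,"tz":0,"ax":0,"ay":0,"az":0,"jaw":0.6},{"tx":0,"ty":0,"tz":0,"ax":0,"ay":0,"az":0,"jaw":0.6},{"tx":0,"ty":0,"tz":0,"ax":0,"ay":0,"az":0,"jaw":0.6},{"tx":0,"ty":0,"tz":0,"ax":0,"ay":0,"az":0,"jaw":0.6}]'
python3 chk.py s6.png; python3 -c "
from h import *
img('top','t3.png',(300,170,490,280),4)"
```

```text
t: 27.88
ee_pos: [458.5, 271.0, 220.2]
orientation: [-2.181, -2.261, -0.0]
ft_force: [-0.2, -0.9, -0.4]
width: 52.5
green 20 [461.5 125.1  78. ] [458.6 100.5  70.7] [469.4 136.7  81.8]
red 11 [453.4 115.8  79.6] [451.2 101.   77.3] [456.1 130.3  82.5]
scene 0.68 [320.2, 258.4] [520.  392.7   7.4] 13.056136835210886
scene 0.61 [388.9, 176.4] [471.5  33.5  85.5] 31.053611713238908
scene 0.6 [329.1, 249.1] [511.5 346.7   8.8] 19.90101605987017
scene 0.47 [394.6, 170.5] [473.9 -34.2  85.7] 15.997488482393635
top 0.53 [428.2, 243.4] [470.6 -31.8  86.4] 19.809509056353974
top 0.53 [395.6, 238.2] [469.7  39.5  85.9] 18.22989584598399
```

View pics/t3.png

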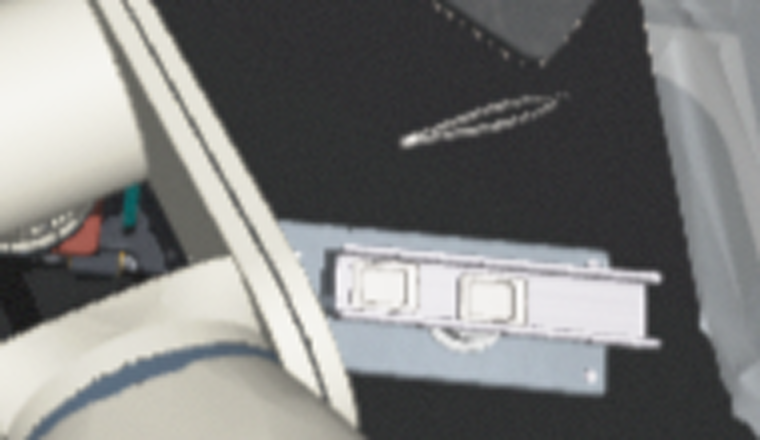

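```bash
python3 -c "
from workcell import ctrl; print(ctrl.close_job())"
```

```text
the job is handed in; nothing more can be done
None
```

The batch came to two moulds, and the job is handed in after about 28 s of robot time.

- **Moulds placed:** I took the free-standing mould by its ends and laid it in the trough near the gauge post. I then took the rack mould nearest the scale by its long sides, set it on the bench, gripped it again by its ends and laid it 70 mm from the first. Each was lowered onto the sprung pan until the pan carried it, so neither was dropped.
- **Final checks:** With the arm clear and over a second of settling, the scene camera put the red pointer at about 79.5 mm. The green band showed from roughly 71 to 82–85 mm, centre about 78 mm. A third mould would sink the pointer about 10 mm more, to about 69.5 mm, below the band.
- **In the trough:** The top view shows both moulds flat, lengthwise and in a row.
- **Uncertainty:** One scene pixel covers about 2 mm, so those heights are only good to about 2–3 mm.
- **Not rechecked:** The last views found both remaining moulds in the rack. The timer, label roll, pen, wax block and turquoise look-alike were not measured again. The arm never came near the timer, label roll, pen or wax block, and forces stayed small throughout.

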